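# Press the blue jug's spout flap shut

### The arm

A 6-joint arm with a two-finger parallel gripper is mounted at the origin on the work surface. World frame = base frame: x ahead of the robot, y to its left, z up, the work surface at z = 0. Lengths are in m, angles in rad, forces in N, time in s.
With the tool pointing down it reaches from about 0.25 to 0.775 m from the base axis. Payload 8.9 kg.
Tool frame: the origin (TCP) lies midway between the tips of the shut fingers; the grasp point (between the pads) lies arm.tcp_to_grasp behind it (arm.tcp_to_grasp is the distance from the TCP to the grasp point, in m); x points along the fingers, y is the direction in which the jaws open and shut, and the axes are right-handed (so a half turn about x gives the same grasp; the last joint's range is limited). The gripper opens to 85 mm and grips with 20 to 120 N. Pads are 22 mm wide; open, the fingers measure 114 mm over their backs; the gripper's body (76 mm by 85 mm) begins 54 mm behind the grasp point. The pads swing forward as they close: fully open they stand 13 mm farther back than shut.
Start: joints at [-1.37, 0.291, -0.153, 1.127, 0, 1.431], TCP at [0.175, -0.495, 0.231] pointing down, gripper open.
Joint ranges: [-2.52, 2.52], [-0.91, 1.74], [-1.3, 1.37], [-1.96, 2.02], [-1.52, 1.47], [-3.14, 3.14]. Speed limits (rad/s): [2.22, 2.22, 2.79, 3.14, 3.14, 3.14].

### API

Orientations are given as [roll, pitch, yaw] about the fixed x, y, z axes, in that order (R = Rz(yaw) Ry(pitch) Rx(roll)).
In Python, from cell import telemetry, eyes, arm gives the robot as it stands.
- The arm moves only by the tool carry_out, never from a script. Its arguments are lists of equal length, an entry for each row: "travel": the shift along the tool's x, y, z in mm, a list of three; "rot": the turn, a rotation vector about the tool's x, y, z in rad, a list of three; "claw": the finger opening in mm, from 0 to 85.4. In form: {"travel": [[dx, dy, dz], ...], "rot": [[rx, ry, rz], ...], "claw": [claw, ...]}. A call has 1 to 5 rows; each row is the pose to reach, as a shift and turn from the pose commanded when the call began, along the tool's axes at that moment; what a row does not reach only later rows make up. A row lasts 1/12 s, in which the tool goes at most 41.7 mm and 7.16 degrees, less where a joint would pass 70% of its speed; a pose out of reach is approached as far as the arm can. A call with a gripper value outside its range is refused whole. The fingers move at their own pace and stop on an object; "newtons" is the grip in N (left out, the last holds). Time passes only in rows, so rows that repeat a pose let the fingers close. It gives the time, the measured TCP pose, the force and the opening at its end, in the units of the state.
- telemetry.get_obs(): the state, without advancing time (a new reading comes with each control period).
- eyes.get_image(name): name is "scene" or "top" or "wrist"; returns a dict with "pixels" (384x512x3 uint8, red, green, blue), "mtx" (3x3 intrinsics, pixels), "origin" and "rotation" of the camera in the world. Camera axes: x right, y up, looking along -z (the intrinsics and any distortion apply to the point x, -y, -z); pixel columns grow to the right and rows downward; lengths in m; the calibration is good to about 2 mm. A picture is of the moment at which its call begins. There is no depth.
- arm.finish_job(): hands the job in, once; it reports no verdict.
The state is a dict: "time_s": time; "joints": joint angles; "qvel": joint speeds; "joint_efforts": joint torques, N m; "tool_pos": TCP position; "tcp_rot": TCP orientation; "force": force on the tool from outside, world axes, zero at the start; "torque": the same for the moment, N m; "grip_width": finger opening in m.
Only numpy, scipy, OpenCV 4.12 (cv2) and the standard library are available. Lean on these libraries where they do the work, as an engineer would, in place of code of your own. Each camera call takes 0.05 s, during which the arm holds its last target. There are 200 camera calls.

### The job

The yard is about to be swept: with the fingertips, gently push the standing-open spout flap of the blue jug down until it is fully shut, then withdraw. Leave the jug standing where it is (do not lift, drag or tip it), and leave everything else alone, including the white jug, whose flap stays open to air.

Things in the scene. Friction and masses are not known exactly. Their poses are not given: they have to be found in the camera images.
- blue_jug: Blue insulated plastic jug, loose, about 0.8 kg: round, 120 mm in diameter, its flat top at 200 mm, with a spout reaching 77 mm from its axis. It has a white flap and handle. Its own origin is the centre of its underside; its own -x axis is the way the spout points, +z up. Handle on the +x side out to 107 mm from the axis.
- blue_jug_hinge (a point): Middle of the hinge line of the blue jug's flap: 25 mm from the jug's axis towards the spout, 204 mm above the jug's underside; axes as the jug's (-x points out along the spout, the hinge line runs along y). Behind it (+x) the top of the jug is flat and clear, 4 mm below this point.
- blue_jug_flap_tip (a point): Middle of the free edge of the blue jug's white flap, a plate 48 mm long (hinge to free edge), 40 mm wide and 4 mm thick; turns with the flap. When the flap is shut it lies 48 mm from the hinge along the spout, at the hinge's height.
- blue_jug_flap (a joint): Rad. 0 = flap lying shut and flat over the spout; grows as the flap swings up and back; about 0.9 to 1.35 at the start, hard stops at 0 and 1.5. The hinge is slightly stiff: the flap stays where it is left, and less than half a newton at its free edge moves it.
- white_jug: White jug of the same shape and size with a grey flap, loose; to be left alone. Its own origin is the centre of its underside; its own -x axis is the way the spout points, +z up. Handle on the +x side out to 107 mm from the axis.
- white_jug_flap_tip (a point): Middle of the free edge of the white jug's grey flap, which stands open and is to be left alone.
- white_jug_flap (a joint): Rad. 0 = flap lying shut and flat over the spout; grows as the flap swings up and back; about 0.9 to 1.35 at the start, hard stops at 0 and 1.5. The hinge is slightly stiff: the flap stays where it is left, and less than half a newton at its free edge moves it.
- tumbler: Empty steel tumbler, loose, 66 mm across, 105 mm tall, standing between the jugs; origin at the centre of its underside.
- bowl: Blue ceramic bowl, loose, 150 mm across, 60 mm tall; origin at the centre of its underside.
- clay_cup: Terracotta cup, loose, 72 mm across, 70 mm tall; origin at the centre of its underside.
- ladle: Steel ladle lying on the sill, loose: cup 66 mm across and 28 mm tall, handle reaching 250 mm from the cup's centre along its -x; origin under the cup's centre.
- wood_box: Wooden box, loose, 180 x 110 x 78 mm with a sliding lid on top; origin at the centre of its underside.
- box_lid_grip (a point): Ridge on the sliding lid of the wooden box, 83 mm above the sill.
Things that resemble listed ones, but are neither listed nor needed, are in the scene too. Of the things that look like the blue_jug, the largest one is meant.

How it is judged:
By the outcome, as a careful person would: the job done as asked, in the order asked, and still so for the second after the job is handed in, with the robot touching nothing.
It also fails if it takes over 32 s, if anything falls off the work surface, if the arm or the gripper's body presses on something with over 40 N, if the wrist force passes 120 N, or if a joint passes its speed limit or range.

## Working session

There is one attempt and no reset: what is moved stays moved. The work goes in short steps, Python scripts to look and compute and a tool call to move; the robot and the scene stay as the last step left them, time stands still between calls to the robot, and variables do not carry over. Pictures are saved under pics/ and viewed, about 8 in all and at most 12, crops included, and the job is handed in when it is done.

Besides the shell and the picture viewer there is one more tool, called after "Call:" as name(argument=value, ...) on one line, values as JSON. carry_out: Moves the arm, as the interface text tells. Its arguments: {"type":"object","properties":{"travel":{"type":"array","items":{"type":"array","items":{"type":"number"}}},"rot":{"type":"array","items":{"type":"array","items":{"type":"number"}}},"claw":{"type":"array","items":{"type":"number"}},"newtons":{"type":"number"}},"required":["travel","rot","claw"]}

```bash
mkdir -p pics; cat > h.py <<'E'
import numpy as np, cv2
from cell import telemetry, eyes, arm
def ray(im,u,v):
    K=np.array(im["mtx"]);d=np.linalg.solve(K,[u,v,1.]);d=np.array([d[0],-d[1],-d[2]])
    return np.array(im["origin"]),np.array(im["rotation"])@d
def onz(im,u,v,z):
    o,d=ray(im,u,v);return o+d*(z-o[2])/d[2]
def proj(im,p):
    q=np.array(im["rotation"]).T@(np.array(p)-np.array(im["origin"]));q=np.array(im["mtx"])@[q[0],-q[1],-q[2]];return q[:2]/q[2]
def tri(a,ua,b,ub):
    o1,d1=ray(a,*ua);o2,d2=ray(b,*ub);A=np.stack([d1,-d2],1);s=np.linalg.lstsq(A,o2-o1,rcond=None)[0]
    p,q=o1+s[0]*d1,o2+s[1]*d2;return (p+q)/2,np.linalg.norm(p-q)
def get(n,save=None):
    im=eyes.get_image(n)
    if save: cv2.imwrite(f"pics/{save}.png",cv2.cvtColor(np.asarray(im["pixels"]),cv2.COLOR_RGB2BGR))
    return im
E
python3 - <<'E'
from h import *
import pickle
a=get("scene");b=get("top");pickle.dump((a,b),open("i.pkl","wb"))
for i in(a,b):print(np.array(i["mtx"]).round(1).tolist(),np.array(i["origin"]).round(3),np.array(i["rotation"]).round(3).tolist(),[k for k in i])
c=np.vstack([a["pixels"],b["pixels"]])
cv2.imwrite("pics/a.png",cv2.cvtColor(np.asarray(a["pixels"]),cv2.COLOR_RGB2BGR))
cv2.imwrite("pics/b.png",cv2.cvtColor(np.asarray(b["pixels"]),cv2.COLOR_RGB2BGR))
print(telemetry.get_obs())
E
```

```text
[[492.6, 0.0, 257.9], [0.0, 492.6, 194.9], [0.0, 0.0, 1.0]] [1.67  0.403 1.401] [0.748, 0.019, 1.903] ['pixels', 'mtx', 'origin', 'rotation']
[[458.1, 0.0, 260.3], [0.0, 458.1, 188.6], [0.0, 0.0, 1.0]] [0.434 0.021 1.561] [0.123, -0.006, -1.553] ['pixels', 'mtx', 'origin', 'rotation']
{'time_s': 0.1, 'joints': array([-1.37030391e+00,  2.91236901e-01, -1.54038881e-01,  1.12669678e+00,
        4.26656376e-05,  1.43148343e+00]), 'qvel': array([-0.00010065, -0.00068833,  0.00092455, -0.00050728, -0.00037032,
       -0.00033462]), 'joint_efforts': array([ 2.00490278e-03, -5.37976384e+01,  3.31918895e+01,  9.31103103e-03,
       -2.02677884e-04, -4.87539438e-06]), 'tool_pos': array([ 0.17491737, -0.49459589,  0.23078747]), 'tcp_rot': array([-1.74636642,  1.56961932,  1.73503152]), 'force': array([ 0.8614997 , -0.27997696, -0.44281564]), 'torque': array([0.00891591, 0.04352505, 0.01953686]), 'grip_width': 0.08563878731051297}
```

View pics/a.png

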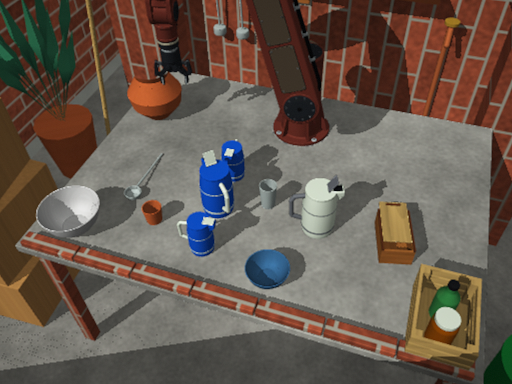

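View pics/b.png

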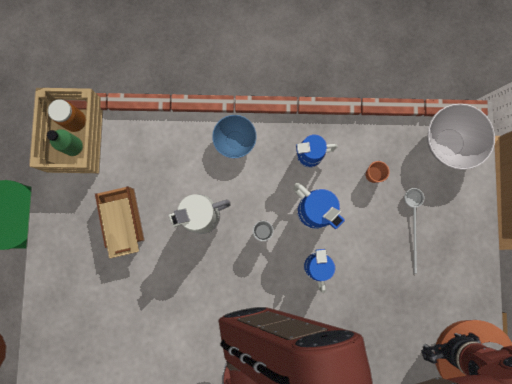

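The top view has three blue jugs: the large one at (320,208), and small ones at (313,150) and (321,267). I choose the large one. Its spout and flap are at about (333,217) and its handle at (302,190). I'll check this in a close crop.

```bash
sed -i 's/^def ray/from scipy.spatial.transform import Rotation as Ro\ndef RM(im): return Ro.from_euler("xyz",im["rotation"]).as_matrix()\ndef ray/; s/np.array(im\["rotation"\])/RM(im)/' h.py
python3 - <<'E'
from h import *
import pickle
a,b=pickle.load(open("i.pkl","rb"))
A=np.asarray(a["pixels"]);B=np.asarray(b["pixels"])
ca=cv2.resize(A[140:230,180:260],None,fx=6,fy=6,interpolation=cv2.INTER_CUBIC)
cb=cv2.resize(B[175:240,285:355],None,fx=6,fy=6,interpolation=cv2.INTER_CUBIC)
cv2.imwrite("pics/c.png",cv2.cvtColor(ca,cv2.COLOR_RGB2BGR))
cv2.imwrite("pics/d.png",cv2.cvtColor(cb,cv2.COLOR_RGB2BGR))
print(proj(b,[0,0,0]),proj(a,[0,0,0]),proj(b,[.175,-.495,.231]),proj(a,[.175,-.495,.231]))
for n,i,z in(("top",B,0),):
  h=cv2.cvtColor(i,cv2.COLOR_RGB2HSV)
  m=cv2.inRange(h,(110,150,40),(125,255,255))
  k,l,s,c=cv2.connectedComponentsWithStats(m)
  for j in range(1,k):
    if s[j,4]>80: print(n,s[j],c[j],onz(b,*c[j],.2))
E
```

```text
[261.37169352 378.94299848] [300.79320842 126.56635307] [438.79017643 340.87175605] [175.41937654  85.05828859]
top [298 153  27  14 116] [308.78448276 159.55172414] [ 0.69284625 -0.12949132  0.2       ]
top [299 197  31  30 144] [309.78472222 217.23611111] [ 0.51869799 -0.13329105  0.2       ]
```

View pics/c.png

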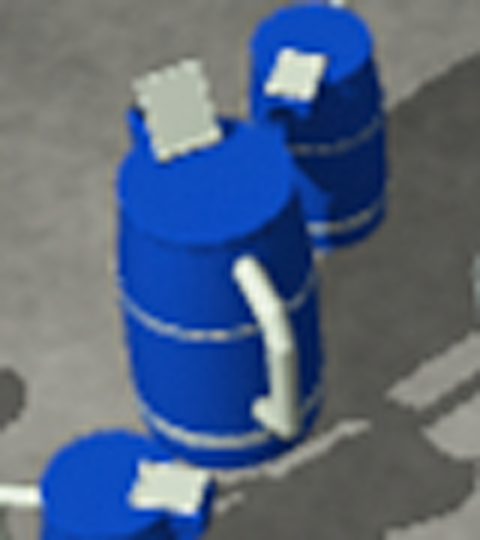

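View pics/d.png

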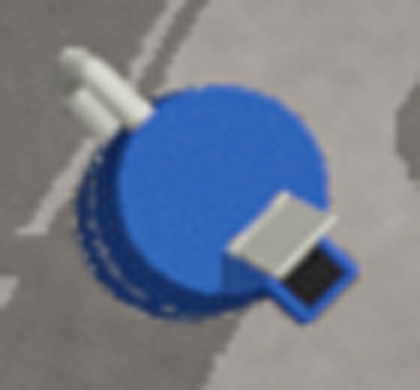

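The crops confirm the large blue jug. In the top view its lid centre is at about (321.8,206.2) and the spout end at (339.9,223.7). The flap's hinge-edge midpoint is at about (327.3,211.5) and its free edge at (336,216). In the scene view the free edge is at about (207,151).

```bash
python3 - <<'E'
from h import *
import pickle
a,b=pickle.load(open("i.pkl","rb"))
T=lambda x,y:(285+x/6-.42,175+y/6-.42)
S=lambda x,y:(180+x/6-.42,140+y/6-.42)
C=onz(b,*T(223,190),.2); P=onz(b,*T(332,295),.195);print("axis",C,"spout",P)
d=(P-C)[:2];print(np.linalg.norm(d),np.arctan2(d[1],d[0]));
print("hinge",onz(b,*T(256.5,219),.204), tri(b,T(256.5,219),a,S(189,148)))
print("tip",tri(b,T(309,246),a,S(165,70)))
# scene check of top ellipse centre
print("scene C",onz(a,*S(207,183),.2), (proj(a,C)-[180,140])*6)
d/=np.linalg.norm(d);H=np.r_[C[:2]+.025*d,.204]
for t in(.9,1.05,1.2,1.35):
  tip=np.r_[H[:2]+.048*np.cos(t)*d,.204+.048*np.sin(t)]
  print(t,tip,((proj(a,tip)-[180,140]+.42)*6).round(),((proj(b,tip)-[285,175]+.42)*6).round())
print(Ro.from_euler("xyz",telemetry.get_obs()["tcp_rot"]).as_matrix().round(3))
# white jug etc
for n,u,z in(("white",(197,212),.2),("small1",(313,150),.14),("small2",(321,266),.14)):print(n,onz(b,*u,z))
E
```

```text
axis [ 0.55212021 -0.16884264  0.2       ] spout [ 0.50122808 -0.22378539  0.195     ]
0.07489135209712891 -2.3179401117708016
hinge [ 0.53767526 -0.18489986  0.204     ] (array([ 0.53806032, -0.18590293,  0.20218734]), np.float64(0.0015171401268971845))
tip (array([ 0.52211151, -0.20414828,  0.24511619]), np.float64(0.0005839074269732834))
scene C [ 0.56019726 -0.16627642  0.2       ] [205.71753195 170.35093128]
0.9 [ 0.51485575 -0.20907307  0.24159969] [163.  65.] [319. 262.]
1.05 [ 0.51890168 -0.20470511  0.24563631] [167.  66.] [311. 252.]
1.2 [ 0.52331209 -0.19994366  0.24873788] [171.  68.] [302. 243.]
1.35 [ 0.52798795 -0.19489564  0.25083472] [175.  73.] [292. 232.]
[[-0.     0.333 -0.943]
 [ 0.001 -0.943 -0.333]
 [-1.    -0.001 -0.   ]]
white [0.52820874 0.20229895 0.2       ]
small1 [ 0.73518188 -0.14929487  0.14      ]
small2 [ 0.3735981  -0.17513385  0.14      ]
```

Call:
carry_out(travel=[[-30,0,0],[-60,-5,-12],[-80,-16,-42],[-80,-29,-75],[-80,-41,-108]], rot=[[0,0,0],[0,0,0],[0,0,0],[0,0,0],[0,0,0]], claw=[0,0,0,0,0], newtons=20)

```text
time_s: 0.52
tool_pos: [0.2639, -0.4201, 0.3124]
tcp_rot: [1.681, 1.569, -1.122]
force: [0.8, -0.4, 0.8]
grip_width: 0.0255
```

Call:
carry_out(travel=[[0,-12,-33],[0,-25,-66],[0,-37,-98],[0,-50,-131],[0,-62,-163]], rot=[[-0.1,0,0],[-0.2,0,0],[-0.3,0,0],[-0.4,0,0],[-0.484,0,0]], claw=[0,0,0,0,0])

```text
time_s: 0.93
tool_pos: [0.3972, -0.306, 0.3111]
tcp_rot: [-1.883, 1.57, 2.087]
force: [0.1, -1.1, -1.0]
grip_width: -0.0002
```

```bash
cat > w.py <<'E'
from h import *
import sys
o=telemetry.get_obs();R=Ro.from_euler("xyz",o["tcp_rot"]).as_matrix()
print(o["time_s"],o["tool_pos"],o["force"].round(2),o["grip_width"]);print(R.round(3))
t=np.array(eval(sys.argv[1]));print("tool mm",(R.T@(t-o["tool_pos"])*1000).round(1))
E
python3 w.py "[.5263,-.1975,.31]"
```

```text
0.9333 [ 0.39715884 -0.30596444  0.3111423 ] [ 0.12 -1.14 -1.02] -0.00022357821697869247
[[-0.     0.737 -0.676]
 [ 0.    -0.676 -0.737]
 [-1.    -0.    -0.   ]]
tool mm [   1.2   21.9 -167.2]
```

Call:
carry_out(travel=[[0,4,-34],[0,9,-68],[0,13,-102],[0,18,-136],[1,22,-167]], rot=[[0,0,0],[0,0,0],[0,0,0],[0,0,0],[0,0,0]], claw=[0,0,0,0,0])

```text
time_s: 1.35
tool_pos: [0.5271, -0.1983, 0.3101]
tcp_rot: [-1.861, 1.571, 2.105]
force: [0.0, -1.5, 0.0]
grip_width: 0.0002
```

Call:
carry_out(travel=[[0,0,0],[0,0,0],[0,0,0]], rot=[[0,0,0],[0,0,0],[0,0,0]], claw=[0,0,0])

```text
time_s: 1.6
tool_pos: [0.5254, -0.1999, 0.3099]
tcp_rot: [-0.987, 1.57, 2.979]
force: [0.0, 0.7, 0.6]
grip_width: 0.0001
```

```bash
python3 w.py "[.5263,-.1975,.31]"; python3 - <<'E'
from h import *
import pickle
a=get("scene");w=get("wrist");pickle.dump((a,w),open("j.pkl","wb"))
A=cv2.resize(np.asarray(a["pixels"])[110:230,160:280],(480,480),interpolation=cv2.INTER_CUBIC)
W=cv2.resize(np.asarray(w["pixels"]),(320,240));c=np.zeros((480,800,3),np.uint8);c[:,:480]=A;c[:240,480:]=W
cv2.imwrite("pics/e.png",c[...,::-1])
E
```

```text
1.6 [ 0.52541453 -0.19992425  0.3098927 ] [0.03 0.7  0.56] 0.00010107212640984144
[[-0.001  0.734 -0.679]
 [ 0.    -0.679 -0.734]
 [-1.    -0.001  0.001]]
tool mm [-0.1 -1.  -2.4]
```

View pics/e.png

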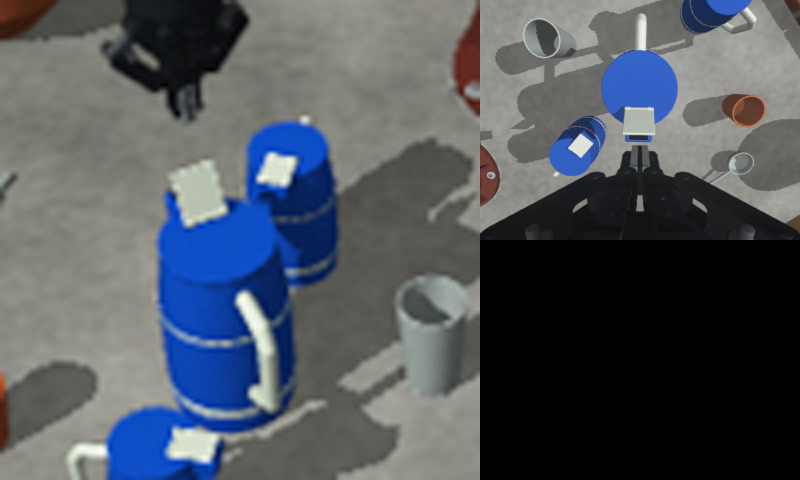

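The view shows the fingertips (crop 185,110) above the blue jug and in line with its open flap (crop 198,190). In the wrist view the flap is centred on the fingers, at u of about 640. I'll descend to just above the flap's free edge, then push down and outward slowly.

Call:
carry_out(travel=[[20,0,-2],[38,0,-3],[50,0,-3],[56,0,-3],[60,0,-3]], rot=[[0,0,0],[0,0,0],[0,0,0],[0,0,0],[0,0,0]], claw=[0,0,0,0,0])

```text
time_s: 2.12
tool_pos: [0.527, -0.1984, 0.2498]
tcp_rot: [-1.19, 1.57, 2.774]
force: [0.5, 0.7, 0.3]
grip_width: 0.0001
```

Call:
carry_out(travel=[[3,0,1],[6,0,2],[9,0,3],[12,0,4],[15,0,6]], rot=[[0,0,0],[0,0,0],[0,0,0],[0,0,0],[0,0,0]], claw=[0,0,0,0,0])

```text
time_s: 2.53
tool_pos: [0.524, -0.2025, 0.2358]
tcp_rot: [2.015, 1.57, -0.303]
force: [0.3, 0.5, -0.4]
grip_width: -0.0002
```

```bash
python3 w.py "[.516,-.209,.208]"; python3 - <<'E'
from h import *
a=get("scene");w=get("wrist")
A=cv2.resize(np.asarray(a["pixels"])[125:205,180:260],(480,480),interpolation=cv2.INTER_CUBIC)
W=cv2.resize(np.asarray(w["pixels"])[130:300,180:340],(320,340));c=np.zeros((480,800,3),np.uint8);c[:,:480]=A;c[:340,480:]=W
cv2.imwrite("pics/f.png",c[...,::-1])
E
```

```text
2.5333 [ 0.52395946 -0.20251473  0.23576811] [ 0.33  0.48 -0.44] -0.00022636846062440248
[[ 0.001  0.734 -0.68 ]
 [-0.    -0.68  -0.734]
 [-1.     0.001 -0.001]]
tool mm [27.8 -1.5 10.2]
```

View pics/f.png

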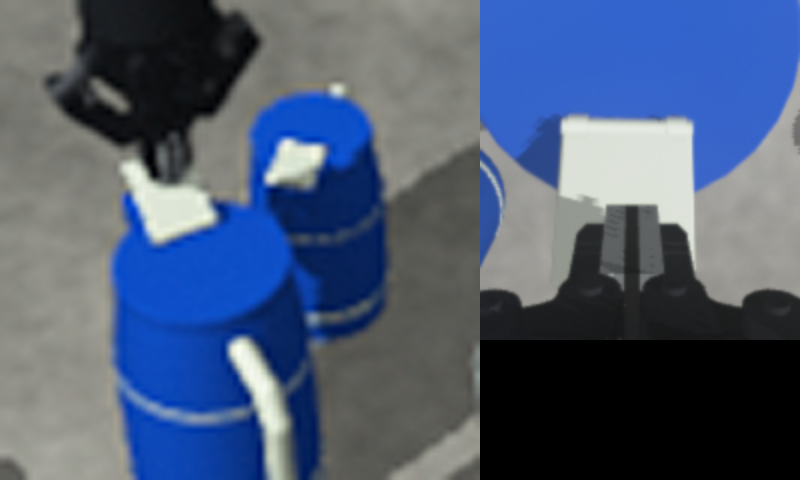

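The flap is folding under the fingertips and stays centred (wrist crop 630,200). I'll continue down.

Call:
carry_out(travel=[[4,0,2],[8,0,4],[12,0,6],[16,0,8],[20,0,10]], rot=[[0,0,0],[0,0,0],[0,0,0],[0,0,0],[0,0,0]], claw=[0,0,0,0,0])

```text
time_s: 3.05
tool_pos: [0.5168, -0.2095, 0.2148]
tcp_rot: [-1.782, 1.571, 2.183]
force: [0.6, 0.8, 0.2]
grip_width: 0.0001
```

Call:
carry_out(travel=[[1,0,0],[2,0,0],[3,0,0],[4,0,0],[5,0,0]], rot=[[0,0,0],[0,0,0],[0,0,0],[0,0,0],[0,0,0]], claw=[0,0,0,0,0])

```text
time_s: 3.47
tool_pos: [0.5171, -0.2095, 0.2103]
tcp_rot: [1.688, 1.571, -0.63]
force: [-0.1, -0.3, 0.5]
grip_width: 0.0001
```

Call:
carry_out(travel=[[0.5,0,0],[1,0,0],[1,0,0]], rot=[[0,0,0],[0,0,0],[0,0,0]], claw=[0,0,0])

```text
time_s: 3.72
tool_pos: [0.517, -0.2095, 0.2093]
tcp_rot: [2.502, 1.571, 0.184]
force: [0.2, -0.0, -0.4]
grip_width: -0.0001
```

Call:
carry_out(travel=[[0.5,0,0],[1,0,0],[1,0,0]], rot=[[0,0,0],[0,0,0],[0,0,0]], claw=[0,0,0])

```text
time_s: 3.97
tool_pos: [0.5169, -0.2095, 0.2082]
tcp_rot: [-2.334, 1.571, 1.632]
force: [0.4, -0.1, 1.1]
grip_width: 0.0
```

Call:
carry_out(travel=[[0.5,0,0],[1,0,0],[1,0,0]], rot=[[0,0,0],[0,0,0],[0,0,0]], claw=[0,0,0])

```text
time_s: 4.22
tool_pos: [0.5169, -0.2095, 0.2072]
tcp_rot: [-1.74, 1.571, 2.225]
force: [-0.8, 0.8, -0.4]
grip_width: 0.0
```

Call:
carry_out(travel=[[0.5,0,0],[1,0,0],[1,0,0]], rot=[[0,0,0],[0,0,0],[0,0,0]], claw=[0,0,0])

```text
time_s: 4.47
tool_pos: [0.5169, -0.2095, 0.2062]
tcp_rot: [-1.502, 1.571, 2.463]
force: [-0.1, -0.6, -0.1]
grip_width: 0.0001
```

Call:
carry_out(travel=[[0.5,0,0],[1,0,0],[1,0,0]], rot=[[0,0,0],[0,0,0],[0,0,0]], claw=[0,0,0])

```text
time_s: 4.72
tool_pos: [0.517, -0.2095, 0.206]
tcp_rot: [1.709, 1.57, -0.609]
force: [-2.4, 1.3, 6.0]
grip_width: 0.0001
```

```bash
python3 w.py "[.516,-.209,.204]"; python3 - <<'E'
from h import *
a=get("scene");w=get("wrist")
A=cv2.resize(np.asarray(a["pixels"])[125:205,180:260],(480,480),interpolation=cv2.INTER_CUBIC)
W=cv2.resize(np.asarray(w["pixels"])[130:300,180:340],(320,340));c=np.zeros((480,800,3),np.uint8);c[:,:480]=A;c[:340,480:]=W
cv2.imwrite("pics/g.png",c[...,::-1])
E
```

```text
4.7167 [ 0.51699307 -0.20952738  0.20596347] [-2.45  1.27  6.02] 7.69459290589409e-05
[[ 0.001  0.734 -0.679]
 [-0.    -0.679 -0.734]
 [-1.     0.001 -0.   ]]
tool mm [ 2.  -1.1  0.3]
```

View pics/g.png

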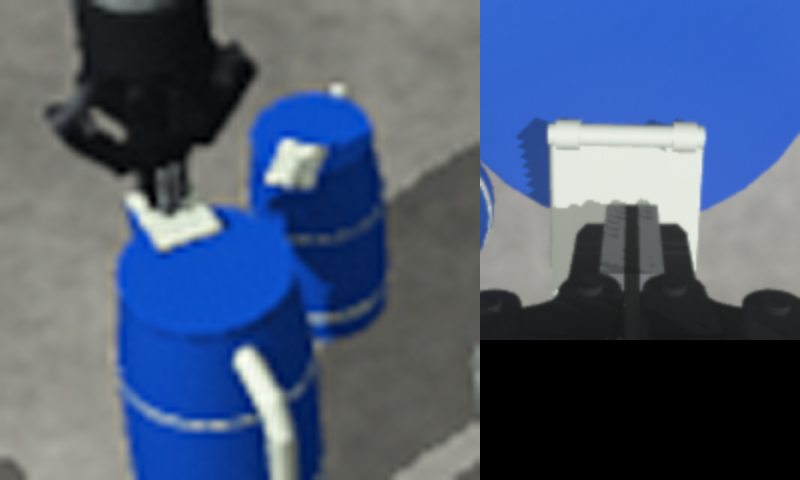

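The fingers bottomed out at z = 0.206, which is the shut plate's top face, with a firm 6 N reading. The flap looks flat (scene crop 180,225). I'll withdraw straight up.

Call:
carry_out(travel=[[-3,0,0],[-15,0,0],[-40,0,0],[-75,0,0],[-100,0,0]], rot=[[0,0,0],[0,0,0],[0,0,0],[0,0,0],[0,0,0]], claw=[0,0,0,0,0])

```text
time_s: 5.23
tool_pos: [0.517, -0.2095, 0.3076]
tcp_rot: [1.865, 1.57, -0.453]
force: [1.9, -0.5, 0.5]
grip_width: 0.0002
```

Call:
carry_out(travel=[[0,0,35],[0,0,70],[0,0,105],[0,0,140],[0,0,170]], rot=[[0,0,0],[0,0,0],[0,0,0],[0,0,0],[0,0,0]], claw=[0,0,0,0,0])

```text
time_s: 5.65
tool_pos: [0.4, -0.3355, 0.3055]
tcp_rot: [0.812, 1.57, -1.506]
force: [0.7, -0.7, 0.1]
grip_width: 0.0
```

Call:
carry_out(travel=[[0,0,0],[0,0,0],[0,0,0]], rot=[[0,0,0],[0,0,0],[0,0,0]], claw=[0,0,0])

```text
time_s: 5.9
tool_pos: [0.4016, -0.3341, 0.3054]
tcp_rot: [-3.082, 1.57, 0.883]
force: [0.7, 1.2, 0.4]
grip_width: -0.0001
```

```bash
python3 w.py "[.516,-.209,.204]"; python3 - <<'E'
from h import *
import pickle
a0,b0=pickle.load(open("i.pkl","rb"))
a=get("scene");b=get("top")
f=lambda im,y,x:cv2.resize(np.asarray(im["pixels"])[y:y+80,x:x+80],(400,400),interpolation=cv2.INTER_CUBIC)
cv2.imwrite("pics/k.png",np.hstack([f(a,140,180),f(b,170,285)])[...,::-1])
# differences outside the arm and jug flap: lower body of the jug & others
D=cv2.absdiff(np.asarray(a["pixels"]),np.asarray(a0["pixels"])).max(2)
for n,(y0,y1,x0,x1) in dict(body=(180,222,195,240),white=(170,240,285,350),tumbler=(175,212,255,280),small=(205,260,175,218)).items():print(n,(D[y0:y1,x0:x1]>40).sum())
d=np.array([-.68,-.734]);H=np.array([.5365,-.1865])
tip=np.r_[H+.048*d,.206];print("shut tip px crop",(proj(a,tip)-[180,140])*5,(proj(b,tip)-[285,170])*5)
E
```

```text
5.9 [ 0.40159061 -0.3340648   0.30535129] [0.72 1.18 0.43] -6.790510736771405e-05
[[ 0.     0.733 -0.68 ]
 [ 0.    -0.68  -0.733]
 [-1.    -0.    -0.   ]]
tool mm [ 101.4   -1.1 -169.5]
body 0
white 0
tumbler 0
small 0
shut tip px crop [128.36204032  75.54525468] [274.40203062 263.35429058]
```

View pics/k.png

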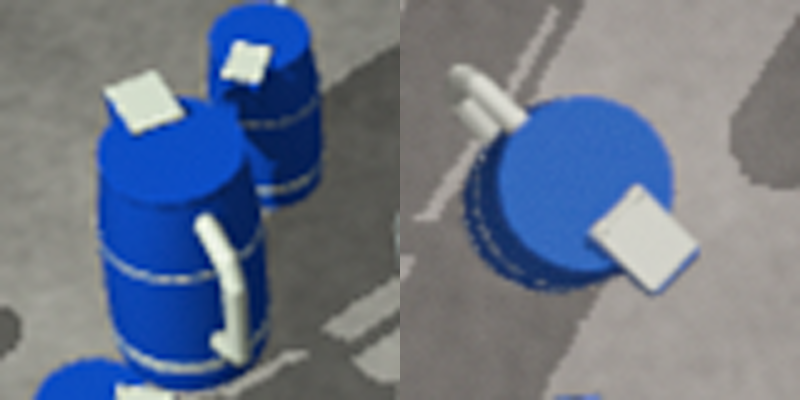

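Both views show the flap flat over the spout. Its free-edge midpoint is at about (127,78) in the scene crop and (277,270) in the top crop, against predicted shut positions of (128,76) and (274,263). The jug body pixels are unchanged.

```bash
python3 -c "
from cell import arm;print(arm.finish_job())"
```

```text
the job is handed in; nothing more can be done
None
```

The blue jug's flap is shut. I pushed it down with the closed fingertips, starting from above and behind it, then withdrew up and away and handed the job in at about 6 s.

- **Shut:** the fingers stopped at z = 0.206 m, the height of the shut flap's top face. The wrist force there was about 6 N. Earlier readings were just noise of about 1 N, so this looks like the hard stop.
- **Free edge:** in the last pictures its midpoint was within about 0.5 px of the predicted shut position in the scene view. In the top view it was about 1.5 px off, which is within my pixel-reading error.
- **Nothing else moved:** comparing scene pictures from before and after showed no changed pixels at the blue jug's body, the white jug, the tumbler or the nearest small blue jug. I did not compare the bowl, clay cup, ladle, wooden box or the other small jug this way, but the arm never came down near them.

No checks failed. An early scene-view estimate of the blue jug's centre was about 8 mm off the top-view one. I used the top-view value, which agreed with the triangulated hinge position.

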